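# Lock a clamp stud in the bench rail

### The arm

A 7-joint arm with a two-finger parallel gripper is mounted at the origin on a cart in front of the work surface, level with it; the furniture and walls round the work are solid. World frame = base frame: x ahead of the robot, y to its left, z up, the work surface at z = 0. Lengths are in m, angles in rad, forces in N, time in s.
With the tool pointing down it reaches from about 0.425 to 1.025 m from the base axis. Payload 3.6 kg.
Tool frame: the origin (TCP) lies midway between the tips of the shut fingers; the grasp point (between the pads) lies 19 mm behind it; z points along the fingers, y is the direction in which the jaws open and shut (so a half turn about z gives the same grasp; the last joint's range is limited). The gripper opens to 85 mm and grips with 20 to 120 N. Pads are 22 mm wide; open, the fingers measure 114 mm over their backs; the gripper's body (76 mm by 85 mm) begins 54 mm behind the grasp point. The pads swing forward as they close: fully open they stand 13 mm farther back than shut.
Start: joints at [-1.222, 0.591, 0.048, 1.609, -0.033, 0.943, -0.034], TCP at [0.311, 0.655, 0.231] pointing down, gripper open.
Joint ranges: [-2.69, 2.69], [-0.47, 2.24], [-1.27, 1.36], [0.19, 2.51], [-1.53, 4.68], [0.08, 2.07], [-3.09, 3.09]. Speed limits (rad/s): [2.57, 2.57, 3.14, 3.14, 3.14, 3.14, 3.14].

### API

Orientations are given as a unit quaternion [x, y, z, w].
In Python, from workcell import get_obs, camera, calibration, finish_job gives the robot as it stands.
- The arm moves only by the shell command python3 -m inch 'ROWS' [FORCE]. ROWS is text: rows parted by semicolons, each of 7 numbers parted by spaces: the finger opening in m, from 0 to 0.0854, then the shift along the tool's x, y, z in m, then the turn, a rotation vector about the tool's x, y, z in rad. A call has 1 to 20 rows; each row is the pose to reach, as a shift and turn from the pose measured when the call began, along the tool's axes at that moment; what a row does not reach only later rows make up. A row lasts 1/10 s, in which the tool goes at most 50 mm and 8.59 degrees, less where a joint would pass 70% of its speed; a pose out of reach is approached as far as the arm can. A call with a gripper value outside its range is refused whole. The fingers move at their own pace and stop on an object; FORCE is the grip in N (left out, the last holds). Time passes only in rows, so rows that repeat a pose let the fingers close. It gives the time, the measured TCP pose, the force and the opening at its end, in the units of the state.
- get_obs(): the state, without advancing time (a new reading comes with each control period).
- camera(name): name is "side" or "top" or "wrist"; returns the picture (384x512x3 uint8, red, green, blue); there is no depth.
- calibration(name): a dict with "fx", "fy", "cx", "cy" (pixels), "cam_to_world" (4x4, takes a point from camera to world coordinates). Camera axes: x right, y down, z forward; pixel columns grow to the right and rows downward; lengths in m; the calibration is good to about 2 mm. The wrist camera is an equidistant fisheye: a pixel r from the principal point sees the ray r / f radians off the axis. A picture is of the moment at which its call begins: read the wrist's pose just before it. calibration takes no time and is no camera call; for the wrist camera it gives the pose at the moment of the call.
- finish_job(): hands the job in, once; it reports no verdict.
The state is a dict: "t": time; "joints": joint angles; "joint_vel": joint speeds; "joint_efforts": joint torques, N m; "eef_pos": TCP position; "tool_rot": TCP orientation; "wrist_force": force on the tool from outside, world axes, zero at the start; "ft_torque": the same for the moment, N m; "width": finger opening in m.
Only numpy, scipy, OpenCV 4.12 (cv2) and the standard library are available. Lean on these libraries where they do the work, as an engineer would, in place of code of your own. Each camera call takes 0.05 s, during which the arm holds its last target.

### The job

Take the clamp stud out of its parking block and lower its oblong head into the rail's slot at the yellow-marked end. Slide it along the slot, gently, until it has pushed the sprung brass stop all the way in; then give it a quarter turn there so that its head hooks under the slot's edges, and let go of it, upright and locked. Do not ram the stop or force the turn, and leave the bottles and the cup where they are.

Things in the scene. Friction and masses are not known exactly. Their poses are not given: they have to be found in the camera images.
- stud_grip (a point): centre of the clamp stud's red bar handle, 12 (x) x 36 (y) x 28 mm (z): grasp it across its thickness (x). The handle stands crosswise to the head: x runs along the head, y along the handle, z up. The stud's underside is 50 mm below; 10 mm round shank with a 38 mm flange, 3 mm thick, 18 mm above the underside. Starts upright in the parking block, its underside 8 mm above the bench
- stud: the whole clamp stud, 64 mm high, about 0.12 kg; origin at the centre of its underside, axes as stud_grip. At its foot an oblong steel head, 28 mm long (x) x 12 mm wide (y) x 8 mm high, with half-round ends
- stand: grey parking block, 70 (x) x 50 (y) x 25 mm (z), fixed to the bench; origin at the centre of its underside. The stud's head stands in a 31 x 15 mm hole, 17 mm deep, long side along x
- rail: aluminium T-slot rail, 280 (x) x 50 (y) x 25 mm (z), fixed to the bench; origin at the middle of its underside. The slot runs along x, centred: neck 15 mm wide with sloped lead-in, 21 mm at the top; slot floor 8 mm above the bench (handle centre then 58 mm up). Up to the lock pocket the slot is 15 mm wide down to its floor
- slot_entry (a point): middle of the yellow-marked entry, on the slot's centre line at the rail's top (25 mm up), rail x = -85 mm; the marks are 70 mm long. Axes as rail: +x leads along the slot to the stop
- slot_stop (a point): rail x = +50 mm, on the slot's centre line, 25 mm up: only roughly where the sprung brass stop is (in the slot, 13 mm wide). Its dark steel carriage (50 mm wide, top 32 mm above the bench) is clamped anywhere within 30 mm of its usual place and is not measured. The stop yields 20 mm towards +x, spring about 2 N at first touch, 10 N at the end; there it is solid
- slot_pocket (a point): rail x = +50 mm, on the slot floor, 8 mm up: rough place of the lock pocket, 34 mm wide, 10 mm high, under 7 mm thick edges; it moves with the stop. Only here can the head turn, either way: stop fully in or up to 2 mm short; the stud's axis is then at rail x = 20 to 83 mm. Once released, the spring pushes the turned stud up to 12 mm back against the pocket's shoulders
- reagent_b: white bottle with a blue cap, 48 mm across, 98 mm high, standing; origin at its underside. Leave it alone
- cup_yellow: clear specimen cup with a yellow lid, 65 mm across, 64 mm high, standing; origin at its underside. Leave it alone
- dropper_c: small white bottle with a red cap, 33 mm across, 72 mm high, standing; origin at its underside. Leave it alone
Things that resemble listed ones, but are neither listed nor needed, are in the scene too. What is shaped like the stud but green or orange is not meant.

How it is judged:
On the way, in this order (a step that is already met when the one before it is completed fails the run):
1. the stud's head is down in the slot at the yellow-marked end, lengthwise (z of stud_grip in the frame of rail below 0.063 m and y of stud_grip in the frame of rail between -0.005 and 0.005 m and x of stud_grip in the frame of rail between -0.13 and -0.045 m and angle between the x axis of stud_grip and the x axis of rail, either way round below 0.35 rad), for 0.2 s.
2. it has been slid along in the slot past the rail's middle, still lengthwise (z of stud_grip in the frame of rail below 0.063 m and y of stud_grip in the frame of rail between -0.005 and 0.005 m and x of stud_grip in the frame of rail above 0 m and angle between the x axis of stud_grip and the x axis of rail, either way round below 0.35 rad), for 0.1 s.
At the end, for the whole second after the job is handed in: the stud stands in the slot within 0.2 rad of upright, at rest, 0 to 85 mm beyond the rail's middle towards the stop and within 6 mm of its centre line, head turned at least 1.25 rad from lengthwise, handle centre under 63 mm above the rail's underside (head hooked below the edges) (angle between the x axis of stud_grip and the x axis of rail, either way round above 1.25 rad and z of stud_grip in the frame of rail below 0.063 m and y of stud_grip in the frame of rail between -0.006 and 0.006 m and x of stud_grip in the frame of rail between 0 and 0.085 m and angle between stud_grip's own z axis and vertical below 0.2 rad and linear speed of stud below 0.02 m/s); the robot touches nothing.
It fails at once if the stud is rammed or forced against the rail or its stop with more than 30 N (contact force between stud and rail above 30 N).
It fails at once if a bottle or the cup is moved by more than 20 mm or tipped (distance of any of reagent_b, cup_yellow, dropper_c from where it was at the start of the episode above 0.02 m or angle between any of reagent_b, cup_yellow, dropper_c's own z axis and vertical above 0.3 rad).
It also fails if it takes over 72 s, if anything falls off the work surface, if the arm or the gripper's body presses on something with over 40 N, if the wrist force passes 120 N, or if a joint passes its speed limit or range.

## Working session

There is one attempt and no reset: what is moved stays moved. The work goes in short steps, Python scripts to look and compute and a shell command to move; the robot and the scene stay as the last step left them, time stands still between calls to the robot, and variables do not carry over. Pictures are saved under pics/ and viewed, and the job is handed in when it is done.

```bash
ls; mkdir -p pics; python3 - <<'E'
from workcell import *
import cv2
print(get_obs())
for n in("side","top","wrist"):
    c=calibration(n);print(n,c)
    cv2.imwrite(f"pics/{n}0.png",cv2.cvtColor(camera(n),cv2.COLOR_RGB2BGR))
E
```

```text
pics
{'t': 0.0, 'joints': array([-1.22147527,  0.59210914,  0.0482711 ,  1.60983028, -0.03332572,
        0.94272466, -0.0337074 ]), 'joint_vel': array([ 2.46697443e-04, -3.35702165e-04,  8.55046546e-04, -1.81513703e-03,
       -6.06729758e-05,  1.46125107e-03, -8.40174523e-04]), 'joint_efforts': array([-1.41978485e-04, -5.48685586e+01,  1.54724535e+00, -1.98132169e+01,
        9.61608428e-03,  8.69961485e-03,  1.12899151e-06]), 'eef_pos': array([0.31026821, 0.65432748, 0.23014442]), 'tool_rot': array([ 2.19565958e-01,  9.75596999e-01, -1.11491013e-03, -2.04704354e-04]), 'wrist_force': array([-0.23683813, -0.09509221, -0.37876237]), 'ft_torque': array([0.00478169, 0.0187338 , 0.02593719]), 'width': 0.08527118982056851}
side {'fx': 396.3415760817683, 'fy': 396.3415760817683, 'cx': 255.22587672975632, 'cy': 187.87447974902963, 'cam_to_world': array([[-0.91392216, -0.20524796,  0.35017077,  0.2305328 ],
       [-0.40578377,  0.48171812, -0.77671564,  0.58912823],
       [-0.00926431, -0.85195125, -0.52353916,  0.53915821],
       [ 0.        ,  0.        ,  0.        ,  1.        ]])}
top {'fx': 442.43339407199437, 'fy': 442.43339407199437, 'cx': 259.87286939016013, 'cy': 198.7291488745649, 'cam_to_world': array([[ 0.01754327, -0.99611753,  0.08626763,  0.45093671],
       [-0.99951169, -0.01524066,  0.02727809, -0.09033221],
       [-0.02585741, -0.08670405, -0.99589849,  1.15253039],
       [ 0.        ,  0.        ,  0.        ,  1.        ]])}
wrist {'fx': 297.3186396354542, 'fy': 297.3186396354542, 'cx': 256.5412104072721, 'cy': 188.75547197699552, 'cam_to_world': array([[ 0.42821756,  0.8715337 ,  0.23886968,  0.24985307],
       [ 0.90367368, -0.41243058, -0.11521677,  0.68399504],
       [-0.00189814,  0.26519809, -0.96419208,  0.37386756],
       [ 0.        ,  0.        ,  0.        ,  1.        ]])}
```

View pics/side0.png

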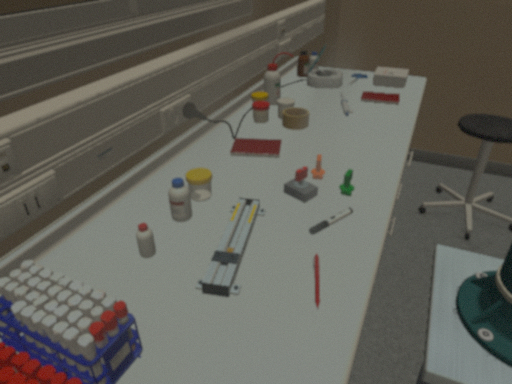

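View pics/top0.png

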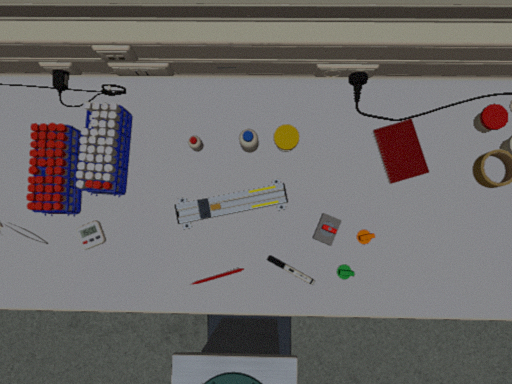

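View pics/wrist0.png

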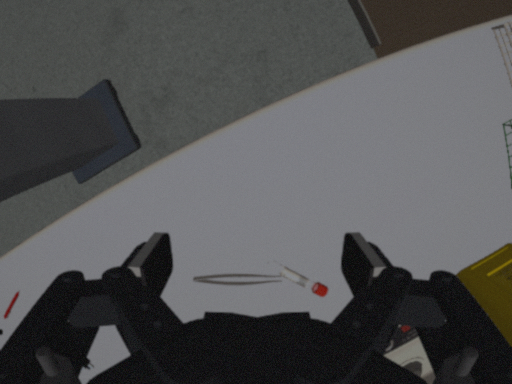

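The pictures show the rail at top-view px (176–288, 183–225), its yellow marks on the right and its carriage at (204,208). The parking block with the red handle is at (328,229). The green and orange lookalikes are at (345,271) and (365,237).

```bash
cat > h.py <<'E'
import numpy as np, cv2
from workcell import *
from scipy.spatial.transform import Rotation as R
def ray(n,u,v,c=None):
    c=c or calibration(n); T=c["cam_to_world"]
    a=np.array([(u-c["cx"])/c["fx"],(v-c["cy"])/c["fy"]])
    if n=="wrist":
        r=np.linalg.norm(a); d=np.r_[a/max(r,1e-9)*np.sin(r),np.cos(r)]
    else: d=np.r_[a,1]
    d=d/np.linalg.norm(d)
    return T[:3,3],T[:3,:3]@d
def onz(n,u,v,z,c=None):
    o,d=ray(n,u,v,c); return o+d*(z-o[2])/d[2]
def meet(r1,r2):
    (o1,d1),(o2,d2)=r1,r2
    s=np.linalg.lstsq(np.c_[d1,-d2],o2-o1,rcond=None)[0]
    p,q=o1+s[0]*d1,o2+s[1]*d2
    return (p+q)/2,np.linalg.norm(p-q)
def proj(n,P,c=None):
    c=c or calibration(n); T=c["cam_to_world"]
    p=T[:3,:3].T@(np.asarray(P)-T[:3,3])
    if n=="wrist":
        r=np.arctan2(np.hypot(*p[:2]),p[2]); k=r/np.hypot(*p[:2])
        a=p[:2]*k
    else: a=p[:2]/p[2]
    return a*[c["fx"],c["fy"]]+[c["cx"],c["cy"]]
def totool(P,yaw_jaw=None):
    "shift in tool axes to bring TCP to P"
    o=get_obs(); r=R.from_quat(o["tool_rot"]).as_matrix()
    return r.T@(np.asarray(P)-o["eef_pos"])
def shot(n,name):
    c=calibration(n); im=cv2.cvtColor(camera(n),cv2.COLOR_RGB2BGR); cv2.imwrite(f"pics/{name}.png",im); return im,c
def blobs(im,lo,hi,amin=20):
    h=cv2.cvtColor(im,cv2.COLOR_BGR2HSV)
    if lo[0]<=hi[0]: m=cv2.inRange(h,lo,hi)
    else: m=cv2.inRange(h,(0,lo[1],lo[2]),hi)|cv2.inRange(h,lo,(180,hi[1],hi[2]))
    cs,_=cv2.findContours(m,cv2.RETR_EXTERNAL,cv2.CHAIN_APPROX_NONE)
    out=[]
    for k in cs:
        if cv2.contourArea(k)>=amin: out.append((cv2.contourArea(k),cv2.minAreaRect(k)))
    return out
E
python3 - <<'E'
from h import *
for n in("top","side"):
    im=cv2.imread(f"pics/{n}0.png")
    for a,b in blobs(im,(170,110,70),(8,255,255),8): print(n,"red",a,b)
    for a,b in blobs(im,(20,110,70),(35,255,255),8): print(n,"yel",a,b)
    if n=="top": im=im[110:300,150:400];
    else: im=im[110:310,120:380]
    cv2.imwrite(f"pics/{n}0z.png",cv2.resize(im,None,fx=3,fy=3,interpolation=cv2.INTER_CUBIC))
E
```

```text
top red 88.0 ((217.49203491210938, 275.9729309082031), (2.8216629028320312, 50.959232330322266), 73.61045837402344)
top red 51.5 ((329.0000305175781, 228.50003051757812), (14.758047103881836, 5.366562843322754), 26.56505012512207)
top red 38.5 ((56.5, 206.0), (6.0, 7.0), 90.0)
top red 136.5 ((39.0, 205.5), (7.0, 24.0), 90.0)
top red 37.0 ((30.0, 196.5), (7.0, 6.0), 90.0)
top red 134.0 ((97.56098175048828, 184.45123291015625), (25.509687423706055, 7.398913383483887), 6.340191841125488)
top red 29.5 ((192.75001525878906, 139.75), (6.363960266113281, 5.656853675842285), 45.0)
top red 1855.5 ((46.09276580810547, 161.5520477294922), (34.579864501953125, 77.76900482177734), 2.7263107299804688)
top red 2119.0 ((400.6500244140625, 150.9499969482422), (56.60476303100586, 39.84469223022461), 71.56504821777344)
top red 489.5 ((494.5, 116.5), (25.0, 25.0), 90.0)
top yel 8.0 ((215.00003051757812, 206.50001525878906), (3.5777084827423096, 9.391485214233398), 63.43495178222656)
top yel 30.0 ((264.44232177734375, 203.7115478515625), (1.9611611366271973, 25.691213607788086), 78.69007110595703)
top ye
[... 741 characters left out ...]
109375, 146.0020751953125), (46.6790771484375, 12.123845100402832), 2.602562189102173)
side red 108.5 ((260.5, 105.0), (8.0, 15.0), 90.0)
side red 173.5 ((380.4831237792969, 96.69418334960938), (35.30156707763672, 6.237331390380859), 4.969740390777588)
side red 43.5 ((272.5, 66.0), (6.0, 9.0), 90.0)
side yel 18.5 ((251.7591094970703, 213.4123992919922), (2.0504584312438965, 16.14735984802246), 19.98310661315918)
side yel 18.0 ((234.7586212158203, 211.3965301513672), (1.9695967435836792, 16.93853187561035), 23.198591232299805)
side yel 291.5 ((198.31080627441406, 175.86483764648438), (15.617903709411621, 24.331050872802734), 80.53767395019531)
side yel 106.0 ((259.0, 95.0), (8.0, 16.0), 90.0)
```

View pics/top0z.png

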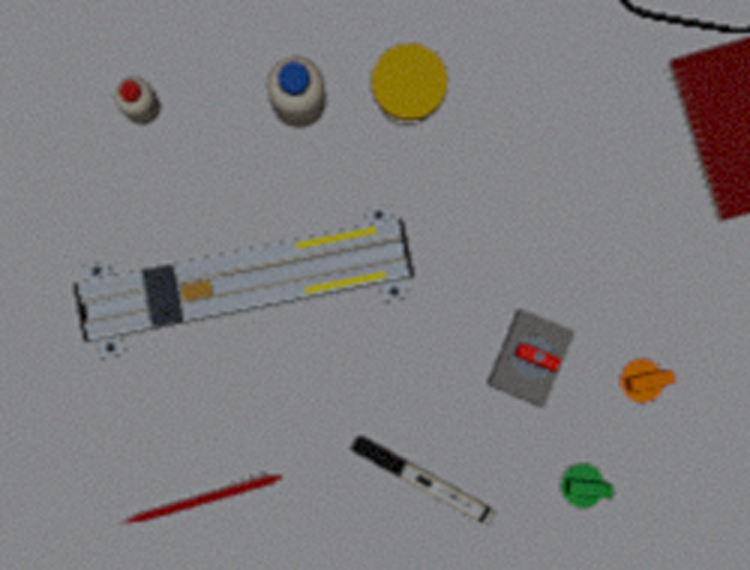

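```bash
python3 - <<'E'
from h import *
print("stud",meet(ray("top",329,228.5),ray("side",301.6,173.0)))
t=[(264.4,203.7),(261.5,188.9)];s=[(251.8,213.4),(234.8,211.4)]
for a in t: 
    print("mark top z.025",onz("top",*a,.025))
    for b in s: print(meet(ray("top",*a),ray("side",*b)))
a=np.deg2rad(26.5)
for s in(-7,7):print("handle",onz("top",329+s*np.cos(a),228.5+s*np.sin(a),.08))
for n,u,v in(("carr",204,208),("brass",215,206.5)):print(n,onz("top",u,v,.03))
o=get_obs();print(R.from_quat(o["tool_rot"]).as_matrix(), o["t"])
E
```

```text
stud (array([ 0.47492793, -0.23153009,  0.05917002]), np.float64(0.00020104531267785023))
mark top z.025 [ 0.53603319 -0.07124541  0.025     ]
(array([ 0.53660403, -0.07101891,  0.02488462]), np.float64(0.0012071352916894077))
(array([ 0.55363656, -0.06302118,  0.02977989]), np.float64(0.03946942243729749))
mark top z.025 [ 0.57396077 -0.06317715  0.025     ]
(array([ 0.55677188, -0.06958321,  0.02291257]), np.float64(0.03692423900994599))
(array([ 0.57477282, -0.06282431,  0.0250724 ]), np.float64(0.0017760089817313314))
handle [ 0.48164057 -0.21378297  0.08      ]
handle [ 0.46712692 -0.24392644  0.08      ]
carr [0.5222532  0.08257942 0.03      ]
brass [0.52653117 0.05453594 0.03      ]
[[-9.03559098e-01  4.28462964e-01 -6.67200181e-04]
 [ 4.28463475e-01  9.03557689e-01 -1.59780811e-03]
 [-8.17477449e-05 -1.72958496e-03 -9.99998501e-01]] 0.15
```

```bash
python3 - <<'E'
from h import *
print(totool([.545,-.03,.2]),totool([.58,.2,.22]), get_obs()['t'])
E
```

```text
[-0.50528096 -0.51791588  0.03133866] [-0.43836057 -0.295136    0.01094784] 0.15
```

```bash
python3 -m inch '0.085 -0.15 -0.1 0.0 0 0 0.15; 0.085 -0.3 -0.2 0.01 0 0 0.4; 0.085 -0.38 -0.25 0.01 0 0 0.7; 0.085 -0.438 -0.295 0.01 0 0 0.93; 0.085 -0.438 -0.295 0.01 0 0 0.93; 0.085 -0.438 -0.295 0.01 0 0 0.93; 0.085 -0.438 -0.295 0.01 0 0 0.93; 0.085 -0.438 -0.295 0.01 0 0 0.93; 0.085 -0.438 -0.295 0.01 0 0 0.93; 0.085 -0.438 -0.295 0.01 0 0 0.93; 0.085 -0.438 -0.295 0.01 0 0 0.93; 0.085 -0.505 -0.518 0.03 0 0 0.935; 0.085 -0.505 -0.518 0.03 0 0 0.935; 0.085 -0.505 -0.518 0.03 0 0 0.935; 0.085 -0.505 -0.518 0.03 0 0 0.935; 0.085 -0.505 -0.518 0.03 0 0 0.935; 0.085 -0.505 -0.518 0.03 0 0 0.935' && python3 - <<'E'
from h import *
o=get_obs();print(o["t"],o["eef_pos"],o["joints"])
shot("wrist","w1")
E
```

```text
t: 1.85
eef_pos: [0.5427, -0.0369, 0.2012]
tool_rot: [0.64, 0.769, -0.003, 0.001]
wrist_force: [-0.4, -0.8, 0.0]
width: 0.0846
1.85 [ 0.54271273 -0.03690532  0.20117937] [-0.26956816  0.42331977  0.33446094  2.05432367 -0.20390825  0.69737017
  0.37745339]
```

View pics/w1.png

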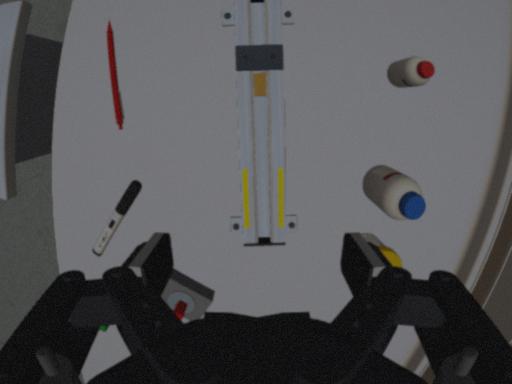

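The wrist picture shows the rail running up the image along its slot at column ~262. The yellow marks are at (246,198) and (281,198), the brass stop at (260,84) and the carriage at (260,57).

```bash
python3 - <<'E'
from h import *
im=cv2.imread("pics/w1.png");c=calibration("wrist")
for a,b in blobs(im,(22,110,60),(35,255,255),60): print("yel",a,b)
for a,b in blobs(im,(8,80,60),(21,255,255),30): print("br",a,b)
for a,b in blobs(im,(170,110,60),(8,255,255),30): print("red",a,b)
m=[]
for a,b in blobs(im,(22,110,60),(35,255,255),60):
    if a>200 and b[0][1]<230:
        p=onz("wrist",*b[0],.025,c); m.append(p); print(b[0],p)
        bx=cv2.boxPoints(b)
        print(np.array([onz("wrist",*q,.025,c) for q in bx]).round(4).tolist())
print("entry",sum(m)/len(m))
cv2.imwrite("pics/w1z.png",cv2.resize(im[0:250,200:330],None,fx=4,fy=4,interpolation=cv2.INTER_CUBIC)[:600])
cv2.imwrite("pics/w1y.png",cv2.resize(im[120:260,200:330],None,fx=4,fy=4,interpolation=cv2.INTER_CUBIC))
E
```

```text
yel 210.5 ((391.1802673339844, 256.0163879394531), (29.448482513427734, 10.499025344848633), 50.194427490234375)
yel 224.0 ((245.55093383789062, 197.9979248046875), (58.15565872192383, 5.016231536865234), 87.66268920898438)
yel 223.5 ((280.4999694824219, 196.99998474121094), (4.999999046325684, 57.99999237060547), 0.0)
br 238.5 ((259.5, 84.0), (22.0, 11.0), 90.0)
red 65.5 ((178.4346160888672, 310.4269104003906), (17.365745544433594, 7.981226921081543), 74.74488067626953)
red 198.5 ((425.0, 69.0), (16.0, 16.0), 90.0)
red 461.0 ((113.50740814208984, 75.67445373535156), (105.68314361572266, 6.449599742889404), 83.33334350585938)
(245.55093383789062, 197.9979248046875) [ 0.53730665 -0.06651084  0.025     ]
[[0.5274, -0.0345, 0.025], [0.5328, -0.0333, 0.025], [0.5477, -0.1005, 0.025], [0.542, -0.1019, 0.025]]
(280.4999694824219, 196.99998474121094) [ 0.57578516 -0.05803481  0.025     ]
[[0.5804, -0.0931, 0.025], [0.5662, -0.026, 0.025], [0.5716, -0.0249, 0.025], [0.5861, -0.0921, 0.025]]
entry [ 0.55654591 -0.06227283  0.025     ]
```

View pics/w1z.png

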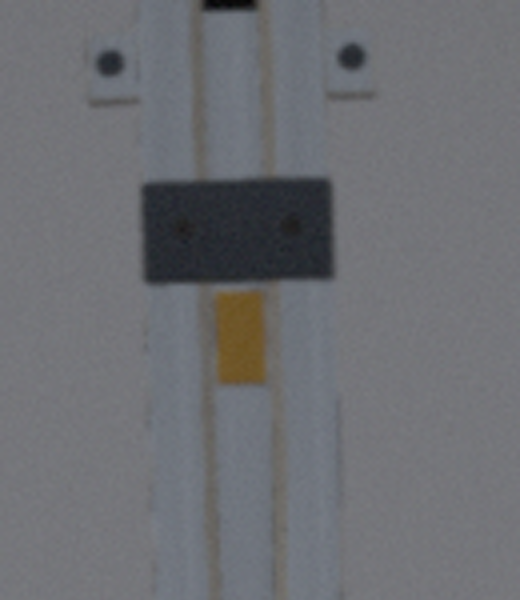

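View pics/w1y.png

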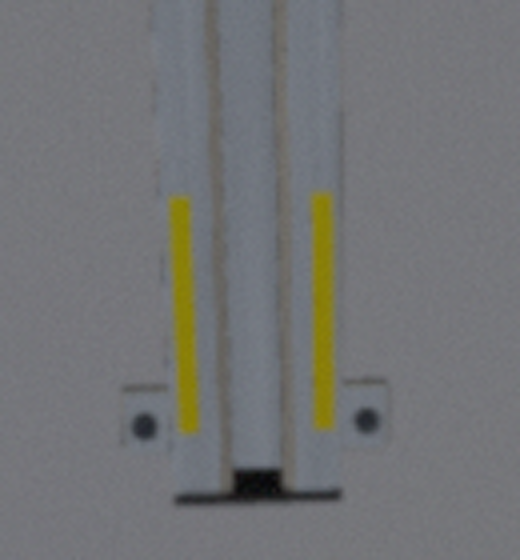

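```bash
cat >> h.py <<'E'
PSI=np.deg2rad(102.1)
def yaw(): 
    r=R.from_quat(get_obs()["tool_rot"]).as_matrix(); return np.degrees(np.arctan2(r[1,1],r[0,1]))
E
python3 - <<'E'
from h import *
c=calibration("wrist")
E=np.array([.5558,-.0648]);u=np.array([np.cos(PSI),np.sin(PSI)]);n=np.array([-u[1],u[0]])
for nm,p in(("brass near",(260.5,95.7)),("brass far",(260.2,73)),("end near",(264,244)),("slot mid",(262,150)),("slot at entry",(263.5,198)),("far slot",(258,20))):
    q=onz("wrist",*p,.025,c)[:2]-E; print(nm,q@u-.085,q@n)
for p in((.5363,-.0712),(.5740,-.0632),(.5373,-.0665),(.5758,-.0580)): q=np.array(p)-E; print(q@u-.085,q@n)
o=get_obs(); print(yaw())
P=np.array([.475,-.2315]); a=np.deg2rad(-25.7); tx=np.array([-np.sin(a),np.cos(a)])
print(totool(np.r_[P-.04*tx,.2]))
E
```

```text
brass near 0.029822526760871826 -0.0008620703070145071
brass far 0.05440671332528661 -0.0011285650101550034
end near -0.14075899609837392 -0.0014257348289072568
slot mid -0.028894901052391363 -0.0011608254296081068
slot at entry -0.08327674771756835 -0.0017691216529288631
far slot 0.11415964583006134 -0.0002651582268848457
-0.08717025073863058 0.020408331919377246
-0.0872506046660358 -0.01813104460965274
-0.08278428808876895 0.018445341436970675
-0.08254344524811792 -0.020981070962918128
10.701763907199968
[-0.21422053 -0.12810115  0.00197881]
```

```bash
python3 -m inch '0.085 -0.214 -0.128 0.002 0 0 0.635; 0.085 -0.214 -0.128 0.002 0 0 0.635; 0.085 -0.214 -0.128 0.002 0 0 0.635; 0.085 -0.214 -0.128 0.002 0 0 0.635; 0.085 -0.214 -0.128 0.002 0 0 0.635; 0.085 -0.214 -0.128 0.002 0 0 0.635; 0.085 -0.214 -0.128 0.002 0 0 0.635; 0.085 -0.214 -0.128 0.002 0 0 0.635; 0.085 -0.214 -0.128 0.002 0 0 0.635' && python3 - <<'E'
from h import *
o=get_obs();print(o["t"],o["eef_pos"],yaw(),o["joints"])
im,c=shot("wrist","w2")
import pickle;pickle.dump(c,open("w2.pkl","wb"))
for a,b in blobs(im,(170,110,60),(8,255,255),30): print("red",a,b)
E
```

```text
t: 2.8
eef_pos: [0.4591, -0.2648, 0.1997]
tool_rot: [0.845, 0.534, -0.001, 0.0]
wrist_force: [-0.0, -0.5, -1.0]
width: 0.0849
2.8 [ 0.4590902  -0.26478684  0.19970621] -25.414143861143252 [ 0.0533644   0.4331967   0.5118778   2.09100569 -0.3243081   0.69413486
  0.33435345]
red 222.5 ((505.0, 304.0), (12.0, 28.0), 0.0)
red 5304.5 ((449.17303466796875, 202.68350219726562), (57.213626861572266, 110.64517211914062), 45.44414138793945)
red 436.5 ((256.1864013671875, 140.45266723632812), (38.701175689697266, 12.762786865234375), 86.05481719970703)
red 152.5 ((93.25000762939453, 11.25), (36.06244659423828, 5.656853675842285), 45.0)
```

View pics/w2.png

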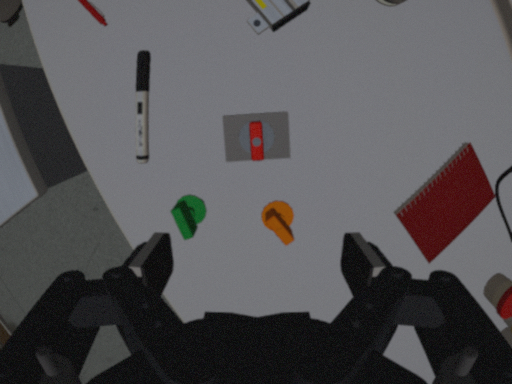

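The wrist picture shows the block at (256,137) with the red handle upright at (256,140). Orange is at (277,215) and green at (188,213), both clear of the fingers.

```bash
python3 - <<'E'
from h import *
import pickle;c=pickle.load(open("w2.pkl","rb"))
im=cv2.imread("pics/w2.png")
for z in(.058,.072):print(z,onz("wrist",256.2,140.4,z,c))
print(meet(ray("wrist",256.2,140.4,c),ray("top",329,228.5)),meet(ray("wrist",256.2,140.4,c),ray("side",301.6,173)))
a=[onz("wrist",*p,.072,c) for p in((254.9,121.5),(257.5,159.5))];d=a[0]-a[1];print(a,np.degrees(np.arctan2(d[1],d[0])),np.linalg.norm(d))
# block outline
h=cv2.cvtColor(im,cv2.COLOR_BGR2HSV); s=h[95:180,205:310]; 
print(im[118:120,230:234].tolist(),im[100,230].tolist(),im[150,230].tolist())
cv2.imwrite("pics/w2z.png",cv2.resize(im[95:185,200:312],None,fx=6,fy=6,interpolation=cv2.INTER_CUBIC))
E
```

```text
0.058 [ 0.47442631 -0.23092649  0.058     ]
0.072 [ 0.47508445 -0.22958145  0.072     ]
(array([ 0.47476054, -0.23024756,  0.06750762]), np.float64(0.0005174441530463779)) (array([ 0.47464106, -0.23071868,  0.0596639 ]), np.float64(0.00028858179365828655))
[array([ 0.48146397, -0.21341091,  0.072     ]), array([ 0.46854399, -0.24614596,  0.072     ])] 68.46167504086496 0.03519246398843797
[[[78, 79, 82], [83, 82, 84], [81, 81, 86], [83, 81, 83]], [[81, 82, 86], [80, 81, 81], [85, 85, 87], [81, 80, 83]]] [122, 117, 117] [79, 78, 81]
```

View pics/w2z.png

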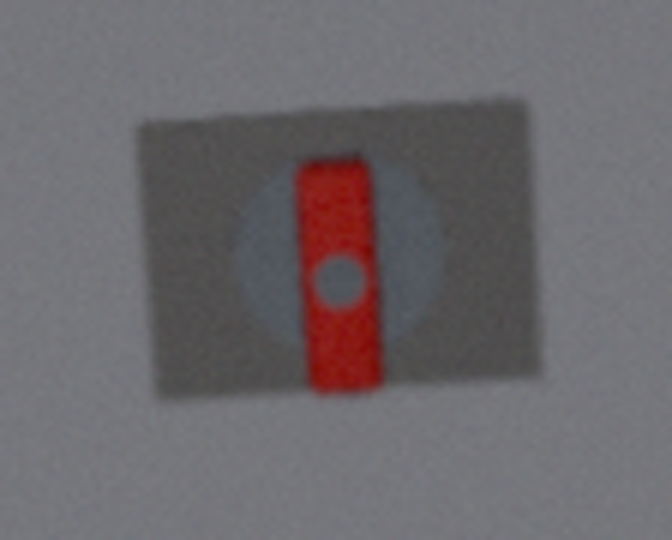

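```bash
python3 - <<'E'
from h import *
import pickle;c=pickle.load(open("w2.pkl","rb"))
print(onz("wrist",256.7,141.8,.072,c))
P=[.4750,-.2305]
print(totool(P+[.10]),totool(P+[.04]),yaw(),get_obs()["t"])
E
```

```text
[ 0.47494268 -0.2309448   0.072     ]
[ 0.03829704 -0.00021143  0.09966402] [ 0.03841537 -0.00016817  0.15966389] -25.435769352511148 2.85
```

```bash
python3 -m inch '0.06 0.02 0 0.05 0 0 -0.06; 0.06 0.038 0 0.08 0 0 -0.06; 0.06 0.0383 0 0.1 0 0 -0.06; 0.06 0.0383 0 0.1 0 0 -0.06; 0.06 0.0383 0 0.1 0 0 -0.06; 0.06 0.0383 0 0.1 0 0 -0.06' && python3 - <<'E'
from h import *
o=get_obs();print(o["t"],o["eef_pos"],yaw())
im,c=shot("wrist","w3")
for a,b in blobs(im,(170,110,60),(8,255,255),300): print("red",a,b)
cv2.imwrite("pics/w3z.png",cv2.resize(im[180:330,160:350],None,fx=4,fy=4,interpolation=cv2.INTER_CUBIC))
print(proj("wrist",[.475,-.2308,.072],c))
E
```

```text
t: 3.45
eef_pos: [0.4761, -0.2312, 0.1009]
tool_rot: [0.829, 0.559, -0.0, 0.001]
wrist_force: [0.5, -0.6, 0.4]
width: 0.0597
3.45 [ 0.47608701 -0.23122821  0.10089691] -22.007352062360113
red 3883.5 ((489.34075927734375, 260.54498291015625), (51.55656051635742, 107.51464080810547), 46.921958923339844)
red 1053.0 ((254.0, 213.5), (61.0, 18.0), 90.0)
[254.99858295 219.92072111]
```

View pics/w3z.png

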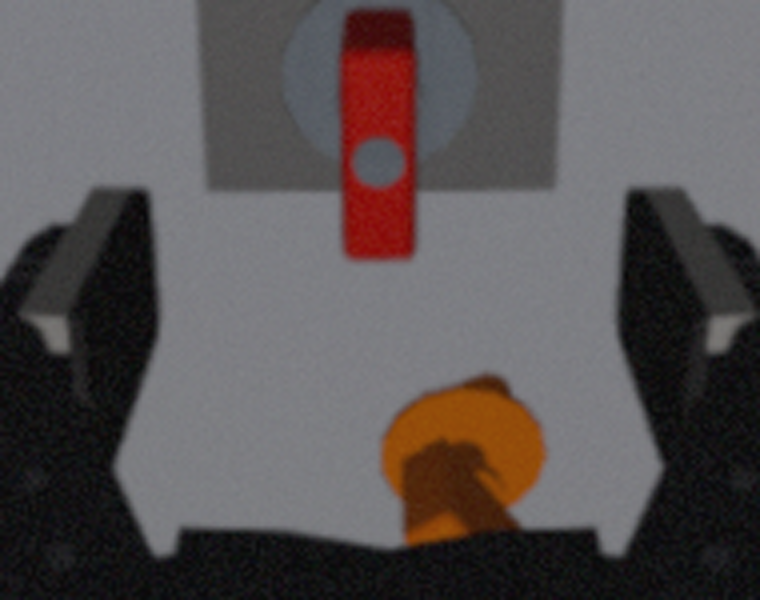

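```bash
python3 - <<'E'
from h import *
print(totool([.475,-.2308,.039]))
E
```

```text
[ 0.0002517  -0.0013096   0.06205235]
```

```bash
python3 -m inch '0.05 0 -0.001 0.03 0 0 0; 0.05 0 -0.001 0.055 0 0 0; 0.045 0 -0.001 0.061 0 0 0; 0.04 0 -0.001 0.061 0 0 0; 0.025 0 -0.001 0.061 0 0 0; 0.015 0 -0.001 0.061 0 0 0; 0.008 0 -0.001 0.061 0 0 0; 0 0 -0.001 0.061 0 0 0; 0 0 -0.001 0.061 0 0 0; 0 0 -0.001 0.061 0 0 0; 0 0 -0.001 0.061 0 0 0' 40
python3 - <<'E'
from h import *
o=get_obs();print(o["t"],o["eef_pos"],yaw(),o["width"],o["wrist_force"])
E
```

```text
t: 4.6
eef_pos: [0.4755, -0.2314, 0.041]
tool_rot: [0.829, 0.559, 0.0, 0.002]
wrist_force: [-0.3, 0.3, 7.8]
width: 0.0121
4.6 [ 0.47548932 -0.23137878  0.04101392] -22.033488712091795 0.012107142248764052 [-0.28561154  0.28989519  7.84253477]
```

```bash
python3 -m inch '0 0 0 -0.01 0 0 0; 0 0 0 -0.03 0 0 0; 0 0 0 -0.06 0 0 0; 0 0 0 -0.09 0 0 0; 0 0 0 -0.09 0 0 0; 0 0 0 -0.09 0 0 0; 0 0 0 -0.09 0 0 0' 50
python3 - <<'E'
from h import *
o=get_obs();print(o["t"],o["eef_pos"],yaw(),o["width"],o["wrist_force"],o["joints"])
im,c=shot("wrist","w4")
cv2.imwrite("pics/w4z.png",cv2.resize(im[180:330,160:350],None,fx=4,fy=4,interpolation=cv2.INTER_CUBIC))
im,c=shot("side","s4")
cv2.imwrite("pics/s4z.png",cv2.resize(im[60:260,200:400],None,fx=3,fy=3,interpolation=cv2.INTER_CUBIC))
E
```

```text
t: 5.3
eef_pos: [0.4747, -0.2305, 0.1305]
tool_rot: [0.829, 0.559, -0.0, 0.001]
wrist_force: [-0.4, -0.0, -0.6]
width: 0.0113
5.3 [ 0.474718   -0.23048216  0.13046662] -22.01205590885885 0.011281701178926224 [-0.35734834 -0.03009429 -0.60267833] [ 0.05555367  0.5320749   0.42272514  2.1444891  -0.41299139  0.5405319
  0.40022501]
```

View pics/w4z.png

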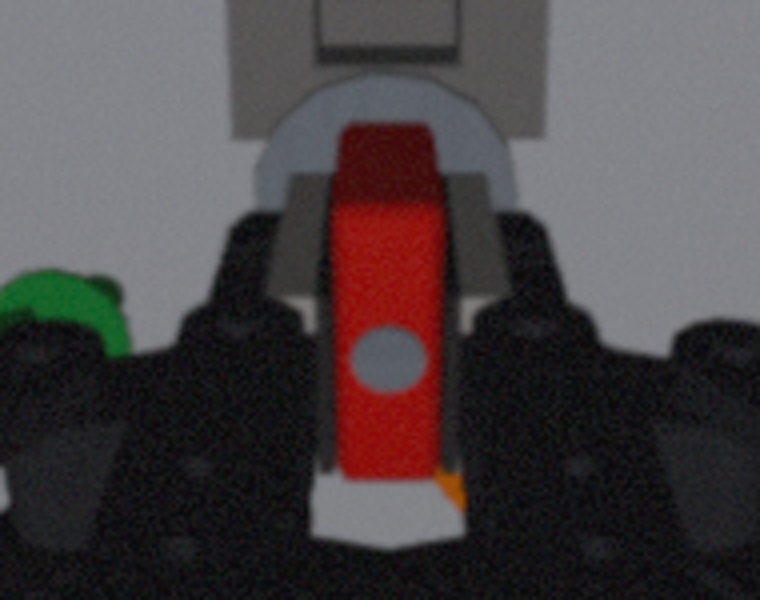

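View pics/s4z.png

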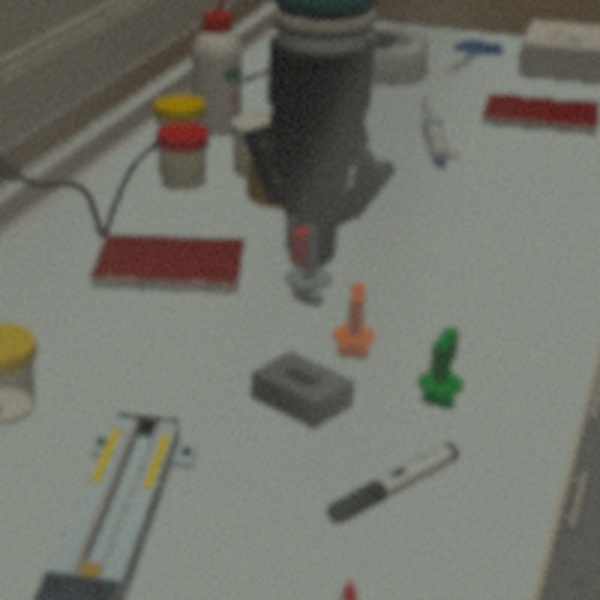

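The stud is lifted and held upright between the pads. The shank dot is at wrist px (257,270).

```bash
python3 - <<'E'
from h import *
o=get_obs();r=R.from_quat(o["tool_rot"]).as_matrix()
p=onz("wrist",257.2,270,o["eef_pos"][2]+.031)
print("dot in tool",r.T@(p-o["eef_pos"]), o["t"])
P=np.array([.5558,-.0648]);u=np.array([np.cos(PSI),np.sin(PSI)]);n=np.array([-u[1],u[0]])
# lateral -0.0008 from slot line in wrist
for k in(P,P-.001*n): print(k,totool(np.r_[k,.13]))
print(yaw())
E
```

```text
dot in tool [-1.97320818e-04  8.29103200e-06 -3.09996838e-02] 5.4
[ 0.5558 -0.0648] [ 0.18418069  0.01317751 -0.00031382]
[ 0.55677778 -0.06459038] [ 0.1847417   0.01400532 -0.0003142 ]
-22.025962702051046
```

```bash
python3 -m inch '0 0.05 0.003 0 0 0 0.15; 0 0.1 0.006 0 0 0 0.3; 0 0.15 0.01 0 0 0 0.45; 0 0.184 0.0135 0 0 0 0.6; 0 0.184 0.0135 0 0 0 0.75; 0 0.184 0.0135 0 0 0 0.9; 0 0.184 0.0135 0 0 0 0.976; 0 0.184 0.0135 0 0 0 0.976; 0 0.184 0.0135 0.03 0 0 0.976; 0 0.184 0.0135 0.055 0 0 0.976; 0 0.184 0.0135 0.055 0 0 0.976; 0 0.184 0.0135 0.055 0 0 0.976; 0 0.184 0.0135 0.055 0 0 0.976' 
python3 - <<'E'
from h import *
o=get_obs();print(o["t"],o["eef_pos"],yaw(),o["width"],o["wrist_force"],o["joints"])
im,c=shot("wrist","w5")
cv2.imwrite("pics/w5z.png",cv2.resize(im[150:350,130:390],None,fx=3,fy=3,interpolation=cv2.INTER_CUBIC))
im,c=shot("side","s5")
cv2.imwrite("pics/s5z.png",cv2.resize(im[140:300,170:330],None,fx=3.5,fy=3.5,interpolation=cv2.INTER_CUBIC))
E
```

```text
t: 6.7
eef_pos: [0.5567, -0.0658, 0.0756]
tool_rot: [0.994, 0.105, 0.001, 0.001]
wrist_force: [0.0, -0.3, -0.5]
width: 0.0114
6.7 [ 0.55672665 -0.06581077  0.07558491] -77.94897624021334 0.01141928659720447 [ 0.00835321 -0.33452493 -0.53037065] [-0.39974529  0.71563773  0.63098958  2.10412123 -0.79284112  0.57084567
 -0.55022315]
```

View pics/w5z.png

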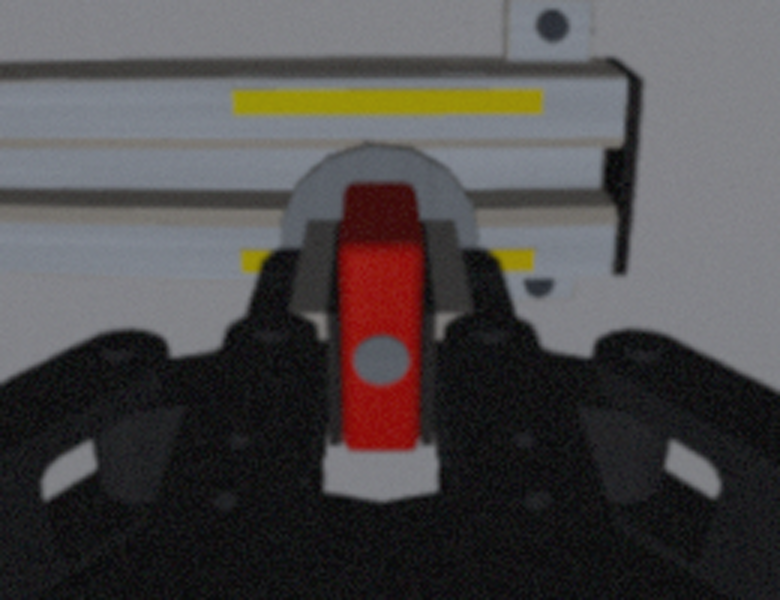

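View pics/s5z.png

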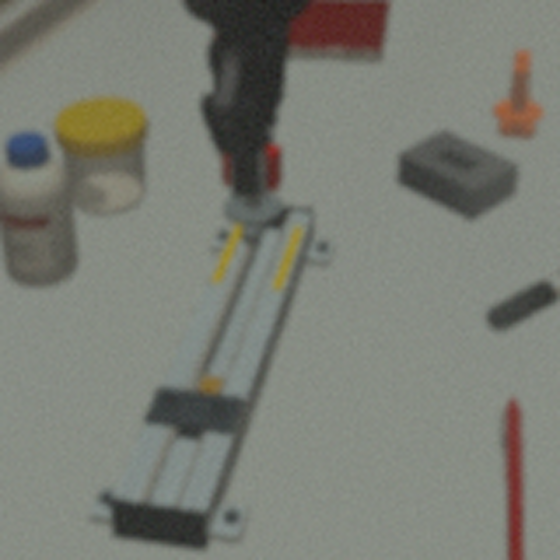

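```bash
python3 - <<'E'
from h import *
c=calibration("wrist");o=get_obs()
u=np.array([np.cos(PSI),np.sin(PSI)]);n=np.array([-u[1],u[0]])
f=lambda x,y:onz("wrist",130+x/3,150+y/3,.025,c)[:2]
T=o["eef_pos"][:2]
for p in((233,102),(543,101),(243,262),(533,260),(100,140),(560,142),(100,222),(560,225),(618,268),(632,65)):
    q=f(*p)-T;print(p,(q@u).round(4),(q@n).round(4))
im=cv2.imread("pics/w5.png")
for a,b in blobs(im,(22,110,60),(35,255,255),8): print("yel",a,b[0],((onz("wrist",*b[0],.025,c)[:2]-T)@np.c_[u,n]).round(4))
E
```

```text
(233, 102) 0.0337 -0.0172
(543, 101) -0.0367 -0.0173
(243, 262) 0.0334 0.0225
(533, 260) -0.0365 0.0222
(100, 140) 0.0663 -0.0081
(560, 142) -0.0412 -0.0075
(100, 222) 0.0684 0.0128
(560, 225) -0.0425 0.0132
(618, 268) -0.0581 0.025
(632, 65) -0.0573 -0.0258
yel 72.5 (300.0, 236.0) [-0.0308  0.0216]
yel 43.0 (215.5, 236.5) [0.03   0.0218]
yel 713.5 (259.0, 183.5) [-0.0012 -0.0174]
yel 5084.5 (401.0, 31.5) [-0.1012 -0.1282]
```

```bash
python3 - <<'E'
from h import *
u=np.array([np.cos(PSI),np.sin(PSI)]);n=np.array([-u[1],u[0]])
E=np.array([.5558,-.0648])+.001*n
print(E,totool(np.r_[E,.052]),totool(np.r_[E,.041]))
E
```

```text
[ 0.55482222 -0.06500962] [-0.0019439  -0.00102379  0.02381018] [-0.00196204 -0.00105422  0.03481012]
```

```bash
python3 -m inch '0 -0.002 -0.001 0.006 0 0 0; 0 -0.002 -0.001 0.012 0 0 0; 0 -0.002 -0.001 0.015 0 0 0; 0 -0.002 -0.001 0.018 0 0 0; 0 -0.002 -0.001 0.02 0 0 0; 0 -0.002 -0.001 0.022 0 0 0; 0 -0.002 -0.001 0.024 0 0 0; 0 -0.002 -0.001 0.024 0 0 0' 
python3 - <<'E'
from h import *
o=get_obs();print(o["t"],o["eef_pos"],yaw(),o["width"],o["wrist_force"],o["ft_torque"])
u=np.array([np.cos(PSI),np.sin(PSI)]);n=np.array([-u[1],u[0]])
print("F along/lat",o["wrist_force"][:2]@np.c_[u,n])
E
```

```text
t: 7.6
eef_pos: [0.5547, -0.0651, 0.0516]
tool_rot: [0.994, 0.105, 0.001, 0.001]
wrist_force: [-1.0, -0.4, 0.1]
width: 0.0114
7.6 [ 0.55465099 -0.06506381  0.05156782] -77.94515116943668 0.011439231130970591 [-0.95243455 -0.44957135  0.09441634] [ 0.00913476  0.03514834 -0.01307743]
F along/lat [-0.23993537  1.02551304]
```

Down inside the lead-in with almost no force. Continuing to the floor in small steps.

```bash
python3 -m inch '0 0 0 0.002 0 0 0; 0 0 0 0.004 0 0 0; 0 0 0 0.006 0 0 0; 0 0 0 0.0075 0 0 0; 0 0 0 0.0085 0 0 0; 0 0 0 0.0095 0 0 0; 0 0 0 0.0095 0 0 0' 
python3 - <<'E'
from h import *
o=get_obs();print(o["t"],o["eef_pos"],yaw(),o["width"],o["wrist_force"],o["ft_torque"])
u=np.array([np.cos(PSI),np.sin(PSI)]);n=np.array([-u[1],u[0]])
print("F along/lat",o["wrist_force"][:2]@np.c_[u,n])
im,c=shot("wrist","w6")
cv2.imwrite("pics/w6z.png",cv2.resize(im[150:350,130:390],None,fx=3,fy=3,interpolation=cv2.INTER_CUBIC))
E
```

```text
t: 8.3
eef_pos: [0.5546, -0.0651, 0.0419]
tool_rot: [0.994, 0.105, 0.001, 0.001]
wrist_force: [0.1, -0.3, -0.5]
width: 0.0111
8.3 [ 0.5545861  -0.06506457  0.0419369 ] -77.9433197366461 0.011123400690165253 [ 0.14465866 -0.31080565 -0.51529911] [0.01628746 0.0489099  0.00646251]
F along/lat [-0.3342237  -0.07629418]
```

View pics/w6z.png

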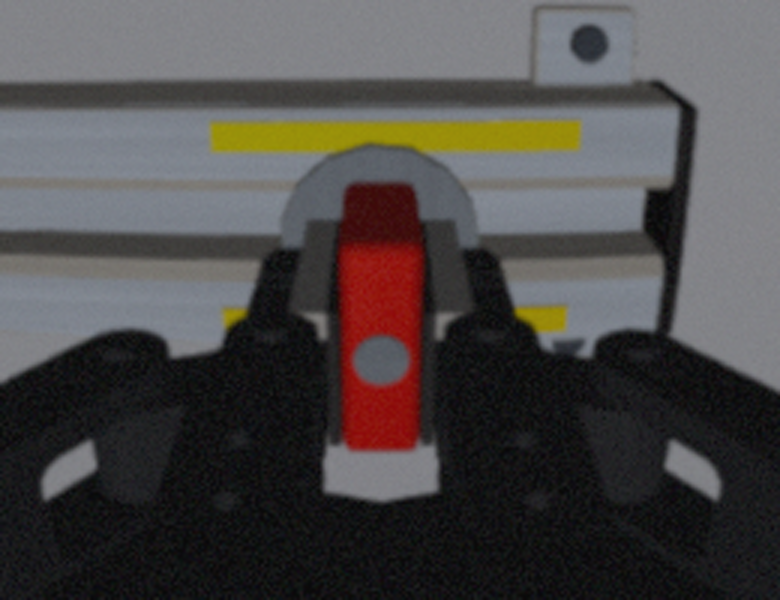

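The head is seated in the slot within the yellow marks and there is no contact force. Next: sliding along the slot (−tool y).

```bash
python3 -m inch '0 0 0 0 0 0 0; 0 0 -0.003 0 0 0 0; 0 0 -0.007 0 0 0 0; 0 0 -0.012 0 0 0 0; 0 0 -0.017 0 0 0 0; 0 0 -0.022 0 0 0 0; 0 0 -0.027 0 0 0 0; 0 0 -0.032 0 0 0 0; 0 0 -0.037 0 0 0 0; 0 0 -0.04 0 0 0 0; 0 0 -0.04 0 0 0 0' 
cat >> h.py <<'E'
def st():
    o=get_obs();u=np.array([np.cos(PSI),np.sin(PSI)]);n=np.array([-u[1],u[0]])
    q=o["eef_pos"][:2]-np.array([.5558,-.0648])
    print("t",o["t"],"rail x %.4f lat %.4f z %.4f"%(q@u-.085,q@n,o["eef_pos"][2]),"yaw %.2f w %.4f"%(yaw(),o["width"]),"F along %.1f lat %.1f z %.1f"%(*(o["wrist_force"][:2]@np.c_[u,n]),o["wrist_force"][2]),"T",o["ft_torque"].round(2))
E
python3 -c "from h import *;st()"
```

```text
t: 9.45
eef_pos: [0.5461, -0.0253, 0.0418]
tool_rot: [0.994, 0.105, 0.001, 0.001]
wrist_force: [-0.0, -0.5, -0.4]
width: 0.0114
t 9.45 rail x -0.0443 lat 0.0012 z 0.0418 yaw -77.89 w 0.0114 F along -0.5 lat 0.1 z -0.4 T [ 0.06  0.   -0.03]
```

```bash
python3 -m inch '0 0 -0.003 0 0 0 0; 0 0 -0.007 0 0 0 0; 0 0 -0.012 0 0 0 0; 0 0 -0.017 0 0 0 0; 0 0 -0.022 0 0 0 0; 0 0 -0.027 0 0 0 0; 0 0 -0.032 0 0 0 0; 0 0 -0.037 0 0 0 0; 0 0 -0.042 0 0 0 0; 0 0 -0.045 0 0 0 0; 0 0 -0.048 0 0 0 0; 0 0 -0.05 0 0 0 0; 0 0 -0.05 0 0 0 0' 
python3 -c "
from h import *
st()
im,c=shot('wrist','w7')
cv2.imwrite('pics/w7z.png',cv2.resize(im[150:350,130:390],None,fx=3,fy=3,interpolation=cv2.INTER_CUBIC))"
```

```text
t: 10.75
eef_pos: [0.5356, 0.0239, 0.0417]
tool_rot: [0.994, 0.106, 0.001, 0.001]
wrist_force: [0.2, 0.1, -1.1]
width: 0.0117
t 10.75 rail x 0.0060 lat 0.0012 z 0.0417 yaw -77.87 w 0.0117 F along 0.0 lat -0.3 z -1.1 T [-0.04  0.01  0.04]
```

View pics/w7z.png

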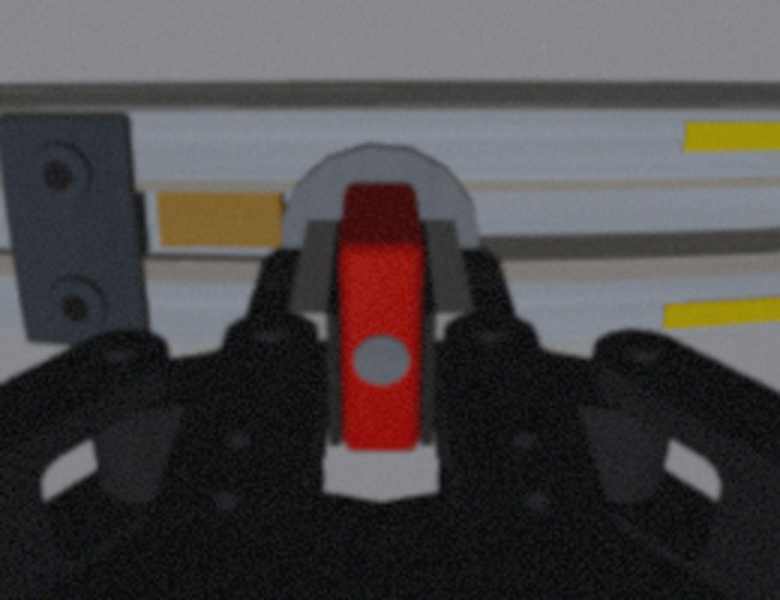

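The brass stop's near face is at the flange's left edge, zoom (285,218), and the carriage is at the left. I'm closing in at 1 mm per row.

```bash
python3 -m inch '0 0 -0.001 0 0 0 0; 0 0 -0.002 0 0 0 0; 0 0 -0.003 0 0 0 0; 0 0 -0.004 0 0 0 0; 0 0 -0.005 0 0 0 0; 0 0 -0.006 0 0 0 0; 0 0 -0.007 0 0 0 0; 0 0 -0.008 0 0 0 0; 0 0 -0.009 0 0 0 0; 0 0 -0.01 0 0 0 0; 0 0 -0.011 0 0 0 0; 0 0 -0.012 0 0 0 0;0 0 -0.012 0 0 0 0' 
python3 -c "
from h import *
st()"
```

```text
t: 12.1
eef_pos: [0.5333, 0.0349, 0.0418]
tool_rot: [0.994, 0.105, 0.001, 0.002]
wrist_force: [0.8, -3.7, -0.7]
width: 0.0114
t 12.1 rail x 0.0172 lat 0.0011 z 0.0418 yaw -77.90 w 0.0114 F along -3.8 lat -0.0 z -0.7 T [-0.9  -0.07  0.09]
```

Contact: 3.8 N, so the stop is about 4.5 mm in. Continuing gently.

```bash
python3 -m inch '0 0 -0.001 0 0 0 0; 0 0 -0.002 0 0 0 0; 0 0 -0.003 0 0 0 0; 0 0 -0.004 0 0 0 0; 0 0 -0.005 0 0 0 0; 0 0 -0.006 0 0 0 0; 0 0 -0.007 0 0 0 0; 0 0 -0.008 0 0 0 0; 0 0 -0.009 0 0 0 0; 0 0 -0.01 0 0 0 0;0 0 -0.01 0 0 0 0' 70
python3 -c "
from h import *
st()"
```

```text
t: 13.2
eef_pos: [0.5316, 0.0431, 0.0419]
tool_rot: [0.994, 0.105, 0.001, 0.003]
wrist_force: [0.3, -6.8, -2.1]
width: 0.0108
t 13.2 rail x 0.0256 lat 0.0010 z 0.0419 yaw -77.95 w 0.0108 F along -6.7 lat 1.1 z -2.1 T [-1.72 -0.25 -0.06]
```

```bash
python3 -m inch '0 0 -0.0015 0 0 0 0; 0 0 -0.0025 0 0 0 0; 0 0 -0.0035 0 0 0 0; 0 0 -0.0045 0 0 0 0; 0 0 -0.0055 0 0 0 0; 0 0 -0.0065 0 0 0 0; 0 0 -0.0075 0 0 0 0; 0 0 -0.0075 0 0 0 0' 
python3 -c "
from h import *
st()"
```

```text
t: 14.0
eef_pos: [0.5305, 0.0477, 0.0419]
tool_rot: [0.995, 0.104, 0.002, 0.005]
wrist_force: [1.4, -8.7, -3.5]
width: 0.0105
t 14.0 rail x 0.0303 lat 0.0011 z 0.0419 yaw -78.04 w 0.0105 F along -8.8 lat 0.4 z -3.5 T [-2.16 -0.23  0.03]
```

```bash
python3 -m inch '0 0 -0.002 0 0 0 0; 0 0 -0.003 0 0 0 0; 0 0 -0.004 0 0 0 0; 0 0 -0.0045 0 0 0 0; 0 0 -0.0045 0 0 0 0' 
python3 -c "
from h import *
st()"
```

```text
t: 14.5
eef_pos: [0.5302, 0.0489, 0.042]
tool_rot: [0.995, 0.103, 0.003, 0.008]
wrist_force: [0.6, -9.6, -4.1]
width: 0.0109
t 14.5 rail x 0.0316 lat 0.0012 z 0.0420 yaw -78.15 w 0.0109 F along -9.5 lat 1.5 z -4.1 T [-2.26 -0.28 -0.01]
```

```bash
python3 -m inch '0 0 -0.0035 0 0 0 0; 0 0 -0.0045 0 0 0 0; 0 0 -0.005 0 0 0 0; 0 0 -0.005 0 0 0 0; 0 0 -0.005 0 0 0 0' 
python3 -c "
from h import *
st()
o=get_obs();print(R.from_quat(o['tool_rot']).as_matrix().round(4))
im,c=shot('wrist','w8')
cv2.imwrite('pics/w8z.png',cv2.resize(im[150:350,130:390],None,fx=3,fy=3,interpolation=cv2.INTER_CUBIC))
im,c=shot('side','s8')
cv2.imwrite('pics/s8z.png',cv2.resize(im[140:300,170:330],None,fx=3.5,fy=3.5,interpolation=cv2.INTER_CUBIC))"
```

```text
t: 15.0
eef_pos: [0.5298, 0.0503, 0.0421]
tool_rot: [0.995, 0.102, 0.004, 0.011]
wrist_force: [1.9, -10.0, -3.5]
width: 0.0109
t 15.0 rail x 0.0330 lat 0.0013 z 0.0421 yaw -78.29 w 0.0109 F along -10.1 lat 0.2 z -3.5 T [-2.41 -0.33 -0.03]
[[ 0.9791  0.203   0.0108]
 [ 0.2032 -0.9789 -0.0211]
 [ 0.0063  0.0229 -0.9997]]
```

View pics/w8z.png

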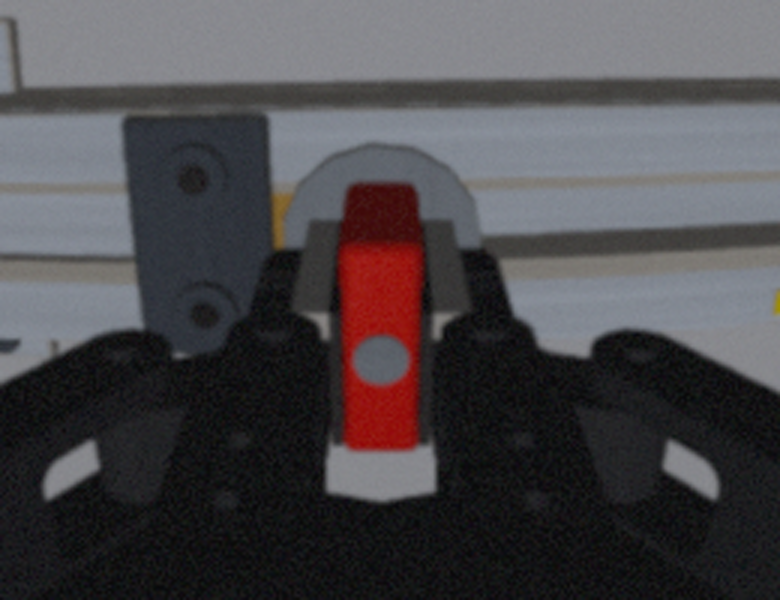

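View pics/s8z.png

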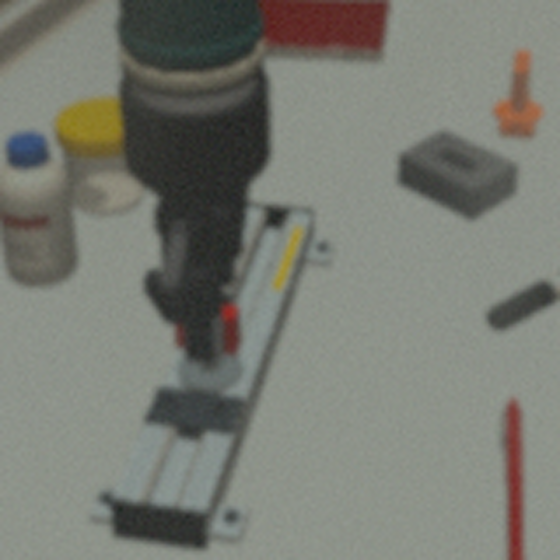

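```bash
python3 -m inch '0 0 -0.003 0 0.01 -0.003 -0.003; 0 0 -0.004 0 0.023 -0.006 -0.007; 0 0 -0.0045 0 0.025 -0.006 -0.007; 0 0 -0.005 0 0.028 -0.006 -0.007; 0 0 -0.0055 0 0.03 -0.006 -0.007' 
python3 -c "
from h import *
st()
o=get_obs();print(R.from_quat(o['tool_rot']).as_matrix().round(4))"
```

```text
t: 15.6
eef_pos: [0.53, 0.0503, 0.0422]
tool_rot: [0.995, 0.104, 0.002, 0.001]
wrist_force: [2.5, -12.6, -5.2]
width: 0.0113
t 15.6 rail x 0.0330 lat 0.0011 z 0.0422 yaw -78.07 w 0.0113 F along -12.8 lat 0.2 z -5.2 T [-3.15 -0.53  0.05]
[[ 0.9784  0.2068  0.0033]
 [ 0.2068 -0.9784 -0.0016]
 [ 0.0029  0.0023 -1.    ]]
```

The stop is solid: force is 12.8 N, above the 10 N spring, with no further travel, and the stud is upright. Starting the quarter turn in stages.

```bash
python3 -m inch '0 0 -0.004 0 0 0 -0.05; 0 0 -0.004 0 0 0 -0.12; 0 0 -0.004 0 0 0 -0.2; 0 0 -0.004 0 0 0 -0.28; 0 0 -0.004 0 0 0 -0.35; 0 0 -0.004 0 0 0 -0.35' 
python3 -c "
from h import *
st()
o=get_obs();print(R.from_quat(o['tool_rot']).as_matrix().round(4),o['joints'])"
```

```text
t: 16.2
eef_pos: [0.5321, 0.0502, 0.0428]
tool_rot: [0.962, 0.275, 0.004, 0.005]
wrist_force: [3.9, -9.7, -3.6]
width: 0.0108
t 16.2 rail x 0.0324 lat -0.0009 z 0.0428 yaw -58.14 w 0.0108 F along -10.3 lat -1.8 z -3.6 T [-2.49 -0.9  -0.05]
[[ 0.8493  0.5279  0.0102]
 [ 0.528  -0.8492 -0.0075]
 [ 0.0046  0.0118 -0.9999]] [-0.52074625  0.71365397  0.47525222  2.17258243 -0.79399066  0.42021486
 -0.41860824]
```

```bash
python3 -m inch '0 -0.0005 -0.0045 0 0.006 -0.002 -0.05; 0 -0.0005 -0.0045 0 0.012 -0.004 -0.12; 0 -0.0005 -0.0045 0 0.012 -0.004 -0.2; 0 -0.0005 -0.0045 0 0.012 -0.004 -0.28; 0 -0.0005 -0.0042 0 0.012 -0.004 -0.36; 0 -0.0005 -0.004 0 0.012 -0.004 -0.44; 0 -0.0005 -0.004 0 0.012 -0.004 -0.5; 0 -0.0005 -0.004 0 0.012 -0.004 -0.5' 
python3 -c "
from h import *
st()
o=get_obs();print(R.from_quat(o['tool_rot']).as_matrix().round(4),o['joints'])
u=np.array([np.cos(PSI),np.sin(PSI),0]);n=np.array([-u[1],u[0],0])
r=R.from_quat(o['tool_rot']).as_matrix();print(r.T@(u),r.T@n, r.T@[0,0,-1])"
```

```text
t: 17.0
eef_pos: [0.5326, 0.0492, 0.0432]
tool_rot: [0.864, 0.503, 0.0, 0.005]
wrist_force: [4.4, -10.5, -5.2]
width: 0.0108
t 17.0 rail x 0.0313 lat -0.0012 z 0.0432 yaw -29.62 w 0.0108 F along -11.2 lat -2.1 z -5.2 T [-2.52 -1.06  0.02]
[[ 0.4943  0.8693  0.0055]
 [ 0.8693 -0.4942 -0.0076]
 [-0.0039  0.0086 -1.    ]] [-0.43835792  0.68798889  0.35866287  2.16521858 -0.61566408  0.38095632
 -0.0933447 ]
[ 0.74638882 -0.6654546  -0.00859695] [-0.66549885 -0.7463891  -0.00382031] [ 0.00387443 -0.0085727   0.99995575]
```

```bash
python3 -m inch '0 0.001 -0.0035 0.001 0.004 0.004 -0.05; 0 0.001 -0.0035 0.001 0.008 0.004 -0.12; 0 0.001 -0.0035 0.0015 0.008 0.004 -0.2; 0 0.001 -0.0035 0.0015 0.008 0.004 -0.28; 0 0.001 -0.0035 0.0015 0.008 0.004 -0.36; 0 0.001 -0.0035 0.0015 0.008 0.004 -0.42; 0 0.001 -0.0035 0.0015 0.008 0.004 -0.42' 
python3 -c "
from h import *
st()
o=get_obs();print(o['joints'])
u=np.array([np.cos(PSI),np.sin(PSI),0]);n=np.array([-u[1],u[0],0])
r=R.from_quat(o['tool_rot']).as_matrix();print(r.T@(u),r.T@n, r.T@[0,0,-1])"
```

```text
t: 17.7
eef_pos: [0.5327, 0.0492, 0.0425]
tool_rot: [0.741, 0.671, 0.0, 0.003]
wrist_force: [2.6, -7.3, -0.6]
width: 0.0111
t 17.7 rail x 0.0313 lat -0.0013 z 0.0425 yaw -5.64 w 0.0111 F along -7.7 lat -1.0 z -0.6 T [-1.84 -0.78  0.  ]
[-0.36399206  0.67260683  0.25604476  2.1614409  -0.45855828  0.35385236
  0.17254843]
[ 0.95241492 -0.3047694  -0.00462995] [-0.30478624 -0.95241434 -0.00350284] [ 0.00334207 -0.0047473   0.99998315]
```

```bash
python3 -m inch '0 0.001 -0.0035 0.0005 0.004 0.003 -0.06; 0 0.001 -0.0035 0.0005 0.004 0.003 -0.13; 0 0.001 -0.0035 0.0005 0.004 0.003 -0.2; 0 0.001 -0.0035 0.0005 0.004 0.003 -0.27; 0 0.001 -0.0035 0.0005 0.004 0.003 -0.32; 0 0.001 -0.0035 0.0005 0.004 0.003 -0.33;0 0.001 -0.0035 0.0005 0.004 0.003 -0.33' 
python3 -c "
from h import *
st()
im,c=shot('wrist','w9')
cv2.imwrite('pics/w9z.png',cv2.resize(im[150:350,130:390],None,fx=3,fy=3,interpolation=cv2.INTER_CUBIC))
o=get_obs();print(o['joints'])
u=np.array([np.cos(PSI),np.sin(PSI),0]);n=np.array([-u[1],u[0],0])
r=R.from_quat(o['tool_rot']).as_matrix();print(r.T@(u),r.T@n, r.T@[0,0,-1])"
```

```text
t: 18.4
eef_pos: [0.5326, 0.0491, 0.0429]
tool_rot: [0.621, 0.783, 0.001, 0.003]
wrist_force: [4.0, -5.3, -0.4]
width: 0.0112
t 18.4 rail x 0.0313 lat -0.0012 z 0.0429 yaw 13.16 w 0.0112 F along -6.0 lat -2.8 z -0.4 T [-1.53 -1.03 -0.03]
[-0.30932818  0.66241835  0.18029479  2.16039904 -0.32889433  0.3376725
  0.37390891]
[ 0.99982402  0.01842009 -0.0035542 ] [ 0.01839974 -0.99981459 -0.00567721] [ 0.00365812 -0.00561082  0.99997757]
```

View pics/w9z.png

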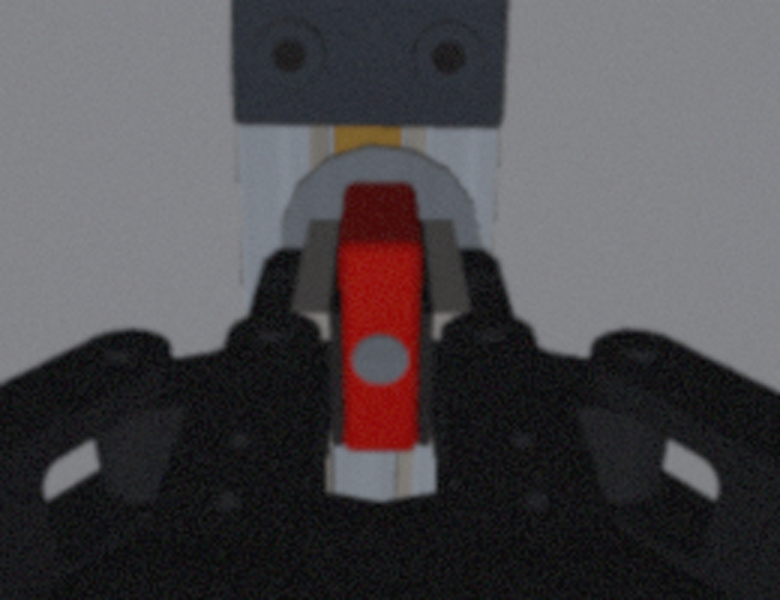

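The head is turned 91°. In the picture the carriage is ahead at (370,60), the brass shows at (368,138) and the stud sits about 2 mm off the slot centre. I'll back off slowly so the spring doesn't snap the stud against the shoulders on release.

```bash
python3 -m inch '0 0.002 -0.002 0 0 0 0.01; 0 0.001 -0.002 0 0 0 0.01; 0 0 -0.002 0 0 0 0.02; 0 -0.001 -0.002 0 0 0 0.02; 0 -0.002 -0.002 0.0005 0 0 0.02; 0 -0.003 -0.002 0.0005 0 0 0.02; 0 -0.004 -0.002 0.0005 0 0 0.02; 0 -0.005 -0.002 0.0005 0 0 0.02; 0 -0.006 -0.002 0.0005 0 0 0.02' 
python3 -c "
from h import *
st()"
```

```text
t: 19.35
eef_pos: [0.5331, 0.0431, 0.0428]
tool_rot: [0.629, 0.777, 0.002, 0.004]
wrist_force: [2.5, -2.6, -0.1]
width: 0.0105
t 19.35 rail x 0.0253 lat -0.0004 z 0.0428 yaw 12.01 w 0.0105 F along -3.1 lat -1.9 z -0.1 T [-0.82 -0.75 -0.03]
```

```bash
python3 -m inch '0 0 -0.001 0 0 0 0; 0 -0.001 -0.001 0 0 0 0; 0 -0.002 -0.001 0 0 0 0; 0 -0.003 -0.001 0.0005 0 0 0; 0 -0.0035 -0.001 0.0005 0 0 0; 0 -0.0035 -0.001 0.0005 0 0 0' 
python3 -c "
from h import *
st()
o=get_obs();print(R.from_quat(o['tool_rot']).as_matrix().round(4))"
```

```text
t: 19.95
eef_pos: [0.532, 0.0404, 0.0422]
tool_rot: [0.629, 0.777, 0.002, 0.003]
wrist_force: [1.3, 0.3, 0.4]
width: 0.0106
t 19.95 rail x 0.0228 lat 0.0013 z 0.0422 yaw 12.06 w 0.0106 F along 0.0 lat -1.3 z 0.4 T [-0.11 -0.22 -0.01]
[[-2.089e-01  9.779e-01  6.000e-03]
 [ 9.779e-01  2.089e-01 -8.000e-04]
 [-2.100e-03  5.700e-03 -1.000e+00]]
```

Force along the slot is now zero, so the stud rests at the shoulders. Releasing.

```bash
python3 -m inch '0.012 0 0 0 0 0 0; 0.016 0 0 0 0 0 0; 0.02 0 0 0 0 0 0; 0.03 0 0 0 0 0 0; 0.045 0 0 0 0 0 0; 0.06 0 0 0 0 0 0; 0.06 0 0 0 0 0 0; 0.06 0 0 -0.01 0 0 0; 0.06 0 0 -0.03 0 0 0; 0.06 0 0 -0.05 0 0 0; 0.06 0 0 -0.07 0 0 0; 0.06 0 0 -0.09 0 0 0; 0.06 -0.04 0 -0.11 0 0 0; 0.06 -0.05 0 -0.12 0 0 0; 0.06 -0.05 0 -0.12 0 0 0;0.06 -0.05 0 -0.12 0 0 0' 20
python3 -c "
from h import *
st()
im,c=shot('wrist','w10');import pickle;pickle.dump(c,open('w10.pkl','wb'))
for a,b in blobs(im,(170,110,60),(8,255,255),300): print('red',a,b)
cv2.imwrite('pics/w10z.png',cv2.resize(im[0:250,130:390],None,fx=2.4,fy=2.4,interpolation=cv2.INTER_CUBIC))
im,c=shot('side','s10')
cv2.imwrite('pics/s10z.png',cv2.resize(im[140:300,120:320],None,fx=3.5,fy=3.5,interpolation=cv2.INTER_CUBIC))
im,c=shot('top','t10')"
```

```text
t: 21.55
eef_pos: [0.5411, -0.0078, 0.1623]
tool_rot: [0.629, 0.777, 0.002, 0.002]
wrist_force: [-0.2, 1.0, 0.3]
width: 0.0598
t 21.55 rail x -0.0262 lat 0.0024 z 0.1623 yaw 12.05 w 0.0598 F along 1.0 lat -0.1 z 0.3 T [0.03 0.05 0.02]
red 586.5 ((257.0, 130.0), (13.999998092651367, 43.99999237060547), 0.0)
red 579.5 ((95.8008041381836, 94.62757873535156), (119.6017074584961, 7.341550827026367), 83.92753601074219)
```

View pics/w10z.png

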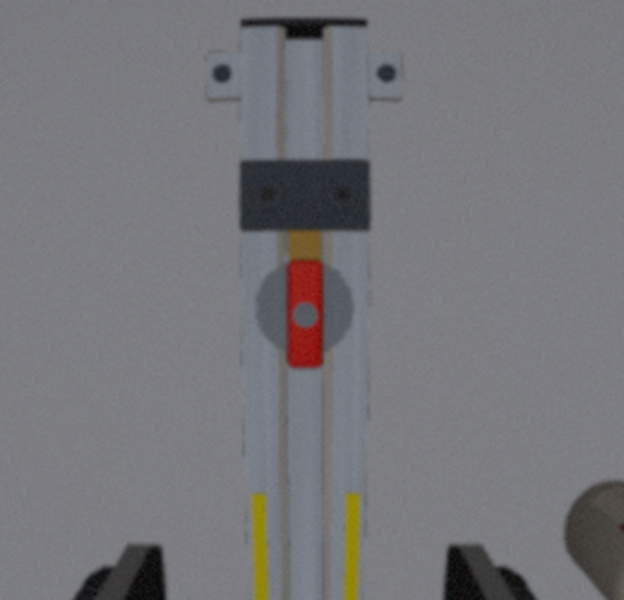

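View pics/s10z.png

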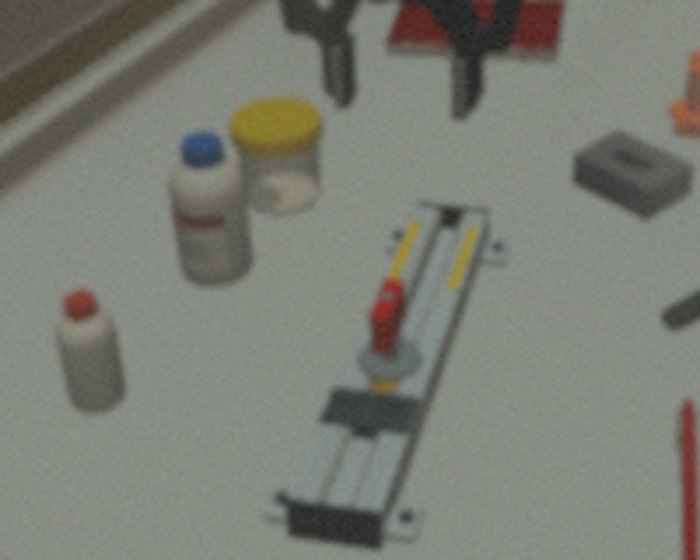

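The stud stands upright and free on the slot centre line, handle along the rail (head crosswise), with the dot at zoom (305,315). A numeric check comes before handing in.

```bash
python3 - <<'E'
from h import *
import pickle;c=pickle.load(open("w10.pkl","rb"))
d=(130+305/2.4,315/2.4); E=np.array([.5558,-.0648])
u=np.array([np.cos(PSI),np.sin(PSI)]);n=np.array([-u[1],u[0]])
q=onz("wrist",*d,.072,c)[:2]-E;print("rail x,lat",q@u-.085,q@n)
a=[onz("wrist",130+x/2.4,y/2.4,.072,c) for x,y in((305,262),(305,366))];v=a[0]-a[1];print("handle angle",np.degrees(np.arctan2(v[1],v[0])),np.linalg.norm(v))
im=cv2.imread("pics/side0.png");s=cv2.imread("pics/s10.png");t=cv2.imread("pics/t10.png")
for i,nm in((s,"side"),(t,"top")):
    for A,b in blobs(i,(170,110,60),(8,255,255),15):
        if nm=="side" and 200<b[0][0]<280 and 200<b[0][1]<260 or nm=="top" and 200<b[0][0]<260 and 180<b[0][1]<230: print(nm,A,b); p=b[0]; print(meet(ray("wrist",257.0,130.5,c),ray(nm,*p)))
E
```

```text
rail x,lat 0.023785784375135344 0.0012469157224829046
handle angle 102.07117613787449 0.034338665703551256
side 79.0 ((229.63461303710938, 229.32691955566406), (7.2562971115112305, 19.611614227294922), 11.309932708740234)
(array([0.5326677 , 0.04156962, 0.06091747]), np.float64(0.001904999231862663))
```

```bash
python3 -c "
from workcell import *
print(finish_job())"
```

```text
the job is handed in; nothing more can be done
None
```

The clamp stud is locked in the rail's slot and the job is handed in. At the last check it stood upright and free, about 24 mm beyond the rail's middle.

**What I did:** I took the stud from its block and lowered it between the yellow marks. I slid it to the stop and pushed until the force along the slot reached 12.8 N, above the 10 N spring, with no further travel. I turned it 91°, with almost no turning torque. Then I backed off about 8 mm so the spring carried it gently against the pocket shoulders, and let go at about 21 s.

**Last checks:**

| Check | Result | Limit |
|---|---|---|
| Position along the rail | 0.024 m | 0 to 0.085 m |
| Head turned from lengthwise | 90° | at least 72° (1.25 rad) |
| Distance from slot centre line | under 1 mm by eye | 6 mm |
| Handle centre height | about 0.059–0.061 m | below 0.063 m |
| Highest force reading at the end of a move | about 14 N | 30 N |

- **Bottles and cup:** they looked undisturbed in the last side picture.
- **Disagreements:** the cameras differed by up to 3 mm on the slot's sideways position and about 4 mm along the rail. During the turn the stud ran about 2 mm off centre, then came back as I backed off.
- **Handle height:** 0.061 m comes from two camera views; the gripper's height at release gave about 0.059 m.

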